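Brace the freshener tin and twist its tight cap free

TASK

Pick up the square freshener tin with its cap still locked on, lower it into the square bracing socket on the counter and feel it come to rest on the socket's floor. With the socket bracing the tin, twist the tight cap counter-clockwise (seen from above) until its lugs disengage, about where the ridge on the cap lines up with the two tabs on the tin, stop turning there, and lift the cap straight up clear of the neck. Finish while still holding the cap level and still just above the open tin, which stays down in the socket; leave the other things on the counter where they are.

Things in the scene. Friction and masses are not known exactly. Their poses are not given: they have to be found in the camera images.
- tin_mid (a point): Silver freshener tin, upright: square body 66 x 66 mm, 62 mm tall, then a neck 36 mm across up to 87.5 mm above the underside; 0.2 to 0.45 kg. Point: centre of the square body, 31 mm above the underside. x, y square to the sides, z up. Two small dark tabs on the shoulder, at +x and -x.
- tin_mouth (a point): Centre of the tin's mouth, at the neck's edge, 56.5 mm above tin_mid. The neck carries two bayonet lugs (45 mm over both). A sprung rubber seal here pushes the cap up against the lugs with about 24 N: it makes the cap tight, and is felt pushing the cap up once the lugs clear; cap off, it stands up to 5.5 mm proud of the mouth.
- cap_mid (a point): The tin's round steel cap, 54 mm across, 29 mm tall, knurled side, gripped from above. Point: its centre, 14.5 mm above its lower rim; 55.5 mm above tin_mid when locked (rim then 10 mm above the shoulder, neck 15.5 mm up inside). The locked cap carries the tin's weight, so the tin can be lifted by its cap.
- cap_top (a point): Middle of the cap's top; a dark ridge 2 mm high runs across it along the cap's x. Locked, x is 63 to 80 degrees clockwise of the tin's x; turning it counter-clockwise takes up to 0.4 N m. The lugs are clear when x is within about 30 degrees of the tin's x (half-turns alike); much past that they catch again.
- brace: Grey square bracing socket fixed to the counter: 70 x 70 mm inside, walls 36 mm high, flared lips up to 45 mm high and about 93 mm across; flange 126 x 126 x 3 mm. Origin: centre of its underside, at counter height; x, y square to the walls. The tin goes in upright, sides parallel to the walls, any of the four ways round.
- brace_in (a point): Middle of the socket's opening, level with the walls' top, 36 mm above the counter. Deeper inside is a firm rubber floor pad whose top is set somewhere from 7 to 17 mm above the counter (not told: feel for it).
- round_tin: bystander: low round silver tin, 72 mm across, 42 mm tall; origin at the centre of its underside. Leave alone
- paperweight: bystander: amber resin dome paperweight, 50 mm across, 29 mm tall; origin under its centre
- dash_clip: bystander: teal plastic dash clip, 50 x 22 mm, 25 mm tall; origin under its centre
- hitch_pin: bystander: bent steel hitch pin lying down, about 100 mm long, 13 mm thick; origin under its shank
- tyre_gauge: bystander: stick tyre gauge lying down, 106 mm long, 18 mm thick; origin under its middle
- wax_bottle: bystander: white bottle, 56 mm across, 150 mm tall; origin at the centre of its underside
- coin_dish: bystander: white dish, 100 mm across, 25 mm tall; origin at the centre of its underside
There are look-alikes about, which are no part of the job. Leave any blue or pink look-alike of the part that bears tin_mid alone.

How it is judged:
By the outcome, as a careful person would: the job done as asked, in the order asked, and still so for the second after the job is handed in, while the arm keeps its last pose, push and grip.
It also fails if it takes over 48 s, if anything falls off the work surface, if the arm or the gripper's body presses on something with over 40 N, if the wrist force passes 120 N, or if a joint passes its speed limit or range.

ROBOT

A 6-joint arm with a two-finger parallel gripper is mounted at the origin on the work surface. World frame = base frame: x ahead of the robot, y to its left, z up, the work surface at z = 0. Lengths are in mm, angles in rad, forces in N, time in s.
With the tool pointing down it reaches from about 400 to 925 mm from the base axis. Payload 12.5 kg.
Tool frame: the origin (TCP) lies between the finger pads; the fingertips stand 11 mm ahead of it and the grasp point (between the pads) lies 8 mm behind it; y points along the fingers, x is the direction in which the jaws open and shut, and the axes are right-handed (so a half turn about y gives the same grasp; the last joint's range is limited). The gripper opens to 95 mm and grips with 3 to 60 N. Pads are 20 mm wide; open, the fingers measure 119 mm over their backs; the gripper's body (75 mm by 180 mm) begins 59 mm behind the grasp point.
Start: joints at [-1.254, 0.491, 1.559, -0, 1.092, -0.106], TCP at [256.471, -569.972, 225.661] pointing down, gripper open.
Joint ranges: [-3.1, 3.1], [-0.84, 2.19], [0.05, 2.79], [-1.13, 4.28], [0.06, 2.93], [-2.69, 2.69]. Speed limits (rad/s): [2.22, 2.22, 2.79, 3.14, 3.14, 3.14].

INTERFACE

Orientations are given as [roll, pitch, yaw] about the fixed x, y, z axes, in that order (R = Rz(yaw) Ry(pitch) Rx(roll)).
In Python, from cell import env gives the robot as it stands.
- The arm moves only by the tool jog_arm, never from a script. Its argument "series" is a list of rows, each an object of numbers: "dx", "dy", "dz": the shift along the world's x, y, z in m; "rx", "ry", "rz": the turn, a rotation vector about the world's x, y, z in degrees; "gripper": the opening, from 0 (shut) to 1 (fully open). A call has 1 to 12 rows; each row shifts and turns the commanded pose from where the row before left it; what a row does not reach is not made up. A row lasts 1/10 s, in which the tool goes at most 50 mm and 8.59 degrees, less where a joint would pass 70% of its speed; a pose out of reach is approached as far as the arm can. A call is refused whole if a number of a shift passes 0.05 or a number of a turn 8.59, either way. A call with a gripper value outside its range is refused whole. The fingers move at their own pace and stop on an object; the grip force is fixed at half the most. Time passes only in rows, so rows that do not move let the fingers close. It gives the time, the measured TCP pose, the force and the opening at its end, in the units of the state.
- env.state(): the state, without advancing time (a new reading comes with each control period).
- env.read_camera(name): name is "scene" or "side" or "wrist"; returns the picture (420x560x3 uint8, red, green, blue); there is no depth.
- env.camera_info(name): a dict with "camera_matrix" (3x3 intrinsics, pixels), "k1" (the pictures are not rectified: a ray, as slopes to the right and down, at radius r is drawn at 1 + k1 r^2 times it, then the intrinsics apply), "R" (3x3) and "t" (3): a world point X has camera coordinates R X + t; the wrist camera has in their place "mount" (4x4, takes a point from camera to tool coordinates, whose origin is the TCP and whose axes are the tool frame's). Camera axes: x right, y down, z forward; pixel columns grow to the right and rows downward; lengths in mm; the calibration is good to about 2 mm. A picture is of the moment at which its call begins: read the wrist's pose just before it. camera_info takes no time and is no camera call.
- env.job_done(): hands the job in, once; it reports no verdict.
The state is a dict: "t": time; "joints": joint angles; "qvel": joint speeds; "tau": joint torques, N m; "eef_pos": TCP position; "tcp_rot": TCP orientation; "ft_force": force on the tool from outside, world axes, zero at the start; "moment": the same for the moment, N m; "opening": opening from 0.0 (shut) to 1.0 (fully open).
Only numpy, scipy, OpenCV 4.12 (cv2) and the standard library are available. Lean on these libraries where they do the work, as an engineer would, in place of code of your own. Each camera call takes 0.05 s, during which the arm holds its last target.

## Working session

There is one attempt and no reset: what is moved stays moved. The work goes in short steps, Python scripts to look and compute and a tool call to move; the robot and the scene stay as the last step left them, time stands still between calls to the robot, and variables do not carry over. Pictures are saved under pics/ and viewed, and the job is handed in when it is done.

Besides the shell and the picture viewer there is one more tool, called after "Call:" as name(argument=value, ...) on one line, values as JSON. jog_arm: Moves the arm, as the interface text tells. Its arguments: {"type":"object","properties":{"series":{"type":"array"}},"required":["series"]}

```bash
ls; mkdir -p pics; python3 - <<'E'
from cell import env
import cv2
print(env.state())
for n in ["scene","side","wrist"]:
    print(n,env.camera_info(n))
    im=env.read_camera(n); cv2.imwrite(f"pics/{n}0.png",im[:,:,::-1])
E
```

```text
pics
{'t': 0.0, 'joints': array([-1.25360214e+00,  4.91539403e-01,  1.55945288e+00, -1.59398636e-05,
        1.09171511e+00, -1.05613995e-01]), 'qvel': array([ 0.0002526 ,  0.00086932, -0.00122928, -0.00119352,  0.00011099,
        0.0004682 ]), 'tau': array([-8.35401261e-04, -6.12645006e+01, -2.58181000e+01,  6.91881753e-02,
        4.81610256e-02, -1.55003790e-04]), 'eef_pos': array([ 256.38644674, -569.73070321,  225.07308936]), 'tcp_rot': array([-1.57069287e+00,  1.11002048e-03, -1.14798073e+00]), 'ft_force': array([0.09788172, 0.04115634, 0.5425205 ]), 'moment': array([ 0.01135633, -0.00520497,  0.04843873]), 'opening': 0.9988359225378629}
scene {'camera_matrix': array([[505.34017875,   0.        , 275.75379835],
       [  0.        , 505.34017875, 198.27039311],
       [  0.        ,   0.        ,   1.        ]]), 'k1': -0.10964396024092314, 'R': array([[-0.49781566,  0.86727908, -0.00256269],
       [ 0.74526502,  0.42626495, -0.51271653],
       [-0.44357593, -0.25714821, -0.85855413]]), 't': array([ 332.94279392, -358.84324923, 1522.01878415])}
side {'camera_matrix': array([
[... 242 characters left out ...]
4037072,  0.58988292, -0.73224716],
       [ 0.34517366, -0.64599195, -0.68084473]]), 't': array([478.41587446, 297.99049386, 686.25353501])}
wrist {'camera_matrix': array([[293.97519017,   0.        , 275.36723473],
       [  0.        , 293.97519017, 206.83242709],
       [  0.        ,   0.        ,   1.        ]]), 'k1': 0.0012955031668700607, 'mount': array([[ 9.99999770e-01,  1.76773485e-04, -6.54862999e-04,
         5.51629486e-01],
       [ 6.78215109e-04, -2.45072266e-01,  9.69504577e-01,
        -1.57711733e+02],
       [ 1.08939438e-05, -9.69504798e-01, -2.45072329e-01,
         6.78901038e+01],
       [ 0.00000000e+00,  0.00000000e+00,  0.00000000e+00,
         1.00000000e+00]])}
```

View pics/scene0.png

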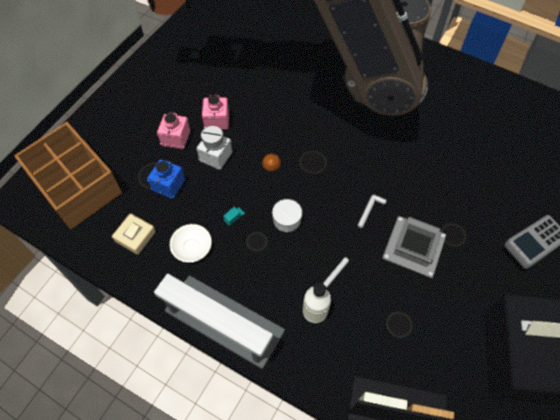

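View pics/side0.png

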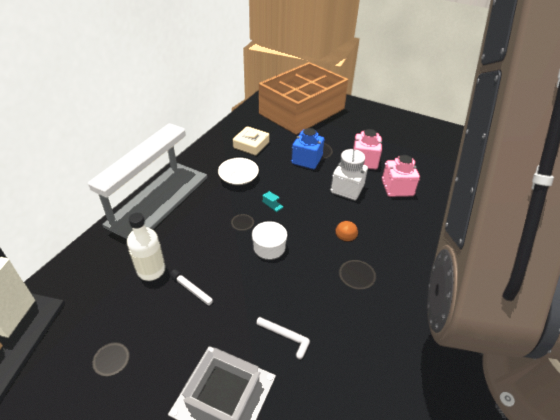

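View pics/wrist0.png

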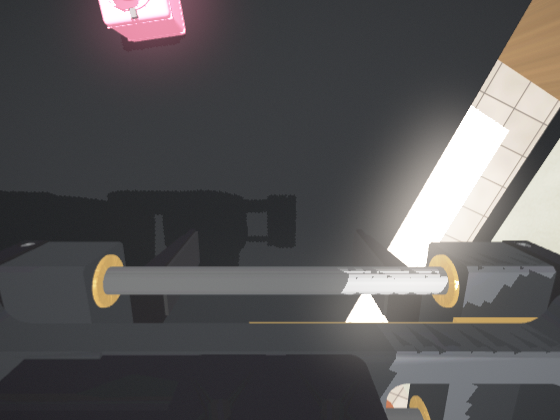

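```bash
cat > h.py <<'E'
import numpy as np, cv2
from cell import env
from scipy.spatial.transform import Rotation as Ro
def cam(n,st=None):
    c=env.camera_info(n); K=np.array(c["camera_matrix"]);k=c["k1"]
    if n!="wrist": return K,k,np.array(c["R"]),np.array(c["t"])
    st=st or env.state(); M=np.array(c["mount"]); T=np.eye(4)
    T[:3,:3]=Ro.from_euler("xyz",st["tcp_rot"]).as_matrix(); T[:3,3]=st["eef_pos"]
    W=np.linalg.inv(T@M); return K,k,W[:3,:3],W[:3,3]
def proj(c,X):
    K,k,R,t=c; X=np.atleast_2d(X); p=X@R.T+t; s=p[:,:2]/p[:,2:]
    s=s*(1+k*(s**2).sum(1,keepdims=True)); return s*K[0,0]+K[:2,2]
def ray(c,px):
    K,k,R,t=c; d=(np.array(px,float)-K[:2,2])/K[0,0]; s=d.copy()
    for _ in range(20): s=d/(1+k*(s@s))
    return -R.T@t, R.T@np.array([s[0],s[1],1])
def atz(c,px,z):
    o,d=ray(c,px); return o+d*(z-o[2])/d[2]
def crop(im,x,y,w,h,s,fn):
    cv2.imwrite(fn,cv2.resize(im[y:y+h,x:x+w,::-1],None,fx=s,fy=s,interpolation=cv2.INTER_CUBIC))
E
python3 - <<'E'
import cv2
from h import *
s=cv2.imread("pics/scene0.png")[:,:,::-1]; d=cv2.imread("pics/side0.png")[:,:,::-1]
a=lambda im,x,y,w,h,k: cv2.resize(im[y:y+h,x:x+w,::-1],None,fx=k,fy=k,interpolation=cv2.INTER_CUBIC)
o=cv2.vconcat([cv2.hconcat([a(s,190,115,50,60,6),a(d,325,145,50,60,6)]),cv2.hconcat([a(s,375,205,75,60,4)[:240],a(d,170,345,75,60,4)])])
cv2.imwrite("pics/c0.png",o)
cs=cam("scene")
print(atz(cs,(214,132),95),atz(cs,(416,243),40))
E
```

```text
[ 483.14680021 -290.22387752   95.        ] [489.98619392 284.25683265  40.        ]
```

View pics/c0.png

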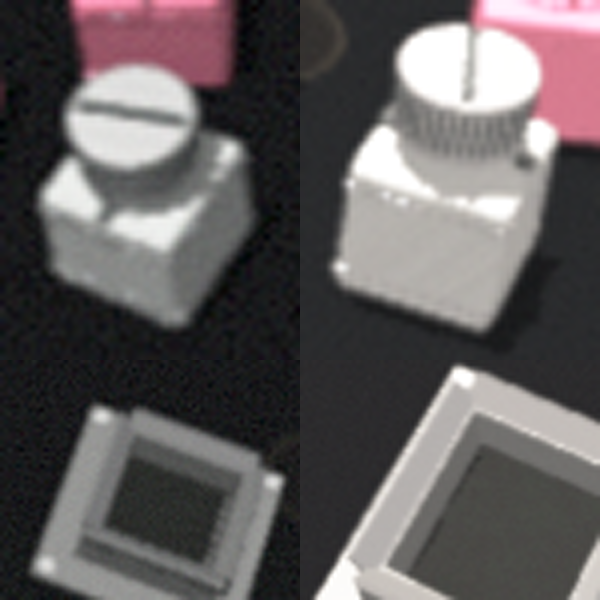

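```bash
python3 - <<'E'
from h import *
s=cam("scene"); d=cam("side")
def two(p,q):
    o,a=ray(s,p);b,c=ray(d,q)
    A=np.stack([a,-c],1); u=np.linalg.lstsq(A,b-o,rcond=None)[0]; return (o+a*u[0]+b+c*u[1])/2
print("cap",atz(s,(211.8,133.7),101),atz(d,(353.2,156),101),two((211.8,133.7),(353.2,156)))
print("ridge", *[atz(s,(190+x/6,115+y/6),103) for x,y in [(80,104),(185,120)]])
print("ridge", *[atz(d,(325+(x-300)/6,145+y/6),103) for x,y in [(474,28),(467,100)]])
for p in [(45,190),(170,250),(238,148),(103,212)]: print("sc",p,atz(s,(190+p[0]/6,115+p[1]/6),62))
for p in [(352,180),(505,212),(555,130),(525,158),(390,115)]: print("si",p,atz(d,(325+(p[0]-300)/6,145+p[1]/6),62))
# brace outer lips corners
for p in [(133,410),(262,455),(225,595),(82,535)]: print("br",atz(s,(375+p[0]/4,205+(p[1]-360)/4),45))
for p in [(103,410),(283,478),(38,570)]: print("fl",atz(s,(375+p[0]/4,205+(p[1]-360)/4),3))
for n,p in dict(pa=(173,143),pb=(215,125),blue=(166,190),disc=(271,162)).items(): print(n,atz(s,p,0))
E
```

```text
cap [ 494.19319484 -288.90105822  101.        ] [ 496.81774213 -288.75148153  101.        ] [ 495.93341797 -287.25703663  102.8477005 ]
ridge [ 502.42273253 -309.29320397  103.        ] [ 487.49853407 -265.35460901  103.        ]
ridge [ 503.56658643 -310.80977523  103.        ] [ 488.91729482 -265.02969954  103.        ]
sc (45, 190) [ 525.07430399 -318.50855976   62.        ]
sc (170, 250) [ 524.94743343 -253.22056482   62.        ]
sc (238, 148) [ 464.07495664 -257.43606768   62.        ]
sc (103, 212) [ 522.41347823 -289.72147648   62.        ]
si (352, 180) [ 523.89077815 -247.72732296   62.        ]
si (505, 212) [ 464.82476969 -259.38365287   62.        ]
si (555, 130) [ 465.60612715 -318.74356734   62.        ]
si (525, 158) [ 469.79894872 -295.33126818   62.        ]
si (390, 115) [ 526.98643834 -294.26393195   62.        ]
br [437.5739166  241.33895592  45.        ]
br [427.28858044 322.39162761  45.        ]
br [525.2493939  335.95625281  45.        ]
br [531.06843752 247.04578266  45.        ]
fl [421.01162068 223.98591637   3.        ]
fl [409.52624493 342.46930441   3.        ]
fl [543.52014486 232.48316902   3.        ]
pa [ 514.35650761 -419.23442531    0.        ]
pb [ 402.87785205 -352.1913808     0.        ]
blue [ 649.18183148 -344.21985723    0.        ]
disc [ 434.98505021 -149.05365543    0.        ]
```

Call:
jog_arm(series=[{"dx": 0.03, "dy": 0.035, "rz": 5}, {"dx": 0.04, "dy": 0.047, "rz": 5}, {"dx": 0.04, "dy": 0.047, "rz": 5}, {"dx": 0.04, "dy": 0.047, "rz": 5}, {"dx": 0.04, "dy": 0.047, "rz": 5}, {"dx": 0.03, "dy": 0.035, "rz": 5.8}, {"dx": 0.019, "dy": 0.023}, {}, {}])

```text
$.series[0]: bad value
```

```bash
python3 - <<'E'
from h import *
st=env.state(); print(st["t"],st["eef_pos"],np.degrees(st["tcp_rot"]),st["ft_force"],st["joints"])
im=env.read_camera("wrist"); np.savez("w1.npz",im=im)
c=cam("wrist",st); print(proj(c,[[495.7,-288.5,101]]))
x,y=proj(c,[[495.7,-288.5,80]])[0]; x=int(max(0,x-100));y=int(max(0,y-75)); print(x,y)
crop(im,x,y,200,150,4,"pics/w1.png")
E
```

```text
0.15 [ 256.41940722 -569.78289969  225.21812601] [-8.99954955e+01  4.69151837e-02 -6.57743992e+01] [ 0.34075722  0.18556118 -0.31292109] [-1.25358046e+00  4.91381053e-01  1.55931741e+00 -9.15786380e-06
  1.09171674e+00 -1.05596378e-01]
[[  50.85496456 -255.80824002]]
0 0
```

View pics/w1.png

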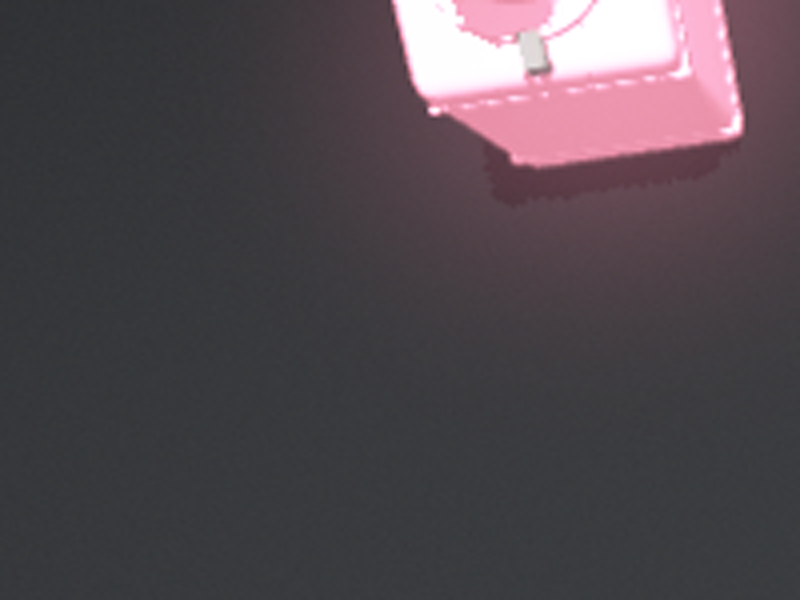

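The arm did not move; the picture shows only a pink look-alike, at the top. The rows may need every field, so I'll resend with all of them.

Call:
jog_arm(series=[{"dx": 0.03, "dy": 0.035, "dz": 0, "rx": 0, "ry": 0, "rz": 5, "gripper": 1}, {"dx": 0.04, "dy": 0.047, "dz": 0, "rx": 0, "ry": 0, "rz": 5, "gripper": 1}, {"dx": 0.04, "dy": 0.047, "dz": 0, "rx": 0, "ry": 0, "rz": 5, "gripper": 1}, {"dx": 0.04, "dy": 0.047, "dz": 0, "rx": 0, "ry": 0, "rz": 5, "gripper": 1}, {"dx": 0.04, "dy": 0.047, "dz": 0, "rx": 0, "ry": 0, "rz": 5, "gripper": 1}, {"dx": 0.03, "dy": 0.035, "dz": 0, "rx": 0, "ry": 0, "rz": 5.8, "gripper": 1}, {"dx": 0.019, "dy": 0.023, "dz": 0, "rx": 0, "ry": 0, "rz": 0, "gripper": 1}, {"dx": 0, "dy": 0, "dz": 0, "rx": 0, "ry": 0, "rz": 0, "gripper": 1}, {"dx": 0, "dy": 0, "dz": 0, "rx": 0, "ry": 0, "rz": 0, "gripper": 1}])

```text
t: 1.1
eef_pos: [465.2, -324.4, 225.6]
tcp_rot: [-1.571, 0.0, -0.609]
ft_force: [-0.6, -0.3, 0.3]
opening: 1.0
```

```bash
python3 - <<'E'
from h import *
st=env.state(); print(st["t"],st["eef_pos"],np.degrees(st["tcp_rot"]),st["ft_force"],st["joints"])
im=env.read_camera("wrist"); np.savez("w1.npz",im=im)
c=cam("wrist",st); print(proj(c,[[495.7,-288.5,101]]))
x,y=proj(c,[[495.7,-288.5,80]])[0]; x=int(max(0,x-100));y=int(max(0,y-75)); print(x,y)
crop(im,x,y,200,150,4,"pics/w2.png")
E
```

```text
1.1 [ 465.2198646  -324.39275304  225.55493176] [-9.00102514e+01  8.10365847e-03 -3.49027312e+01] [-0.58384806 -0.33490312  0.26233341] [-7.25272265e-01  4.08894072e-01  1.70319478e+00 -2.26459621e-04
  1.02962357e+00 -1.15988029e-01]
[[280.12657033 155.25601953]]
179 78
```

View pics/w2.png

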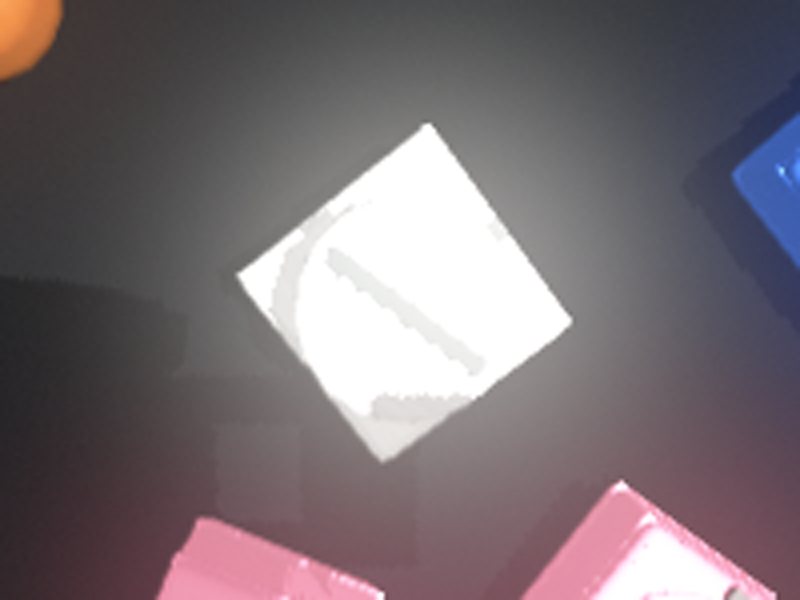

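```bash
python3 - <<'E'
from h import *
st=env.state(); c=cam("wrist",st)
P=np.array([atz(c,p,62)[:2] for p in [(286,109.25),(322,158.5),(274.75,193.5),(238.5,146.75)]])
print(P,P.mean(0)); d=np.roll(P,-1,0)-P; print(np.hypot(*d.T),np.degrees(np.arctan2(d[:,1],d[:,0])))
r=[atz(c,p,103)[:2] for p in [(261.5,141.75),(299.5,169.5)]];print(r,np.mean(r,0));e=r[1]-r[0];print(np.hypot(*e),np.degrees(np.arctan2(e[1],e[0])))
E
```

```text
[[ 526.09801939 -256.53140932]
 [ 529.31814692 -320.6631722 ]
 [ 465.27020694 -323.00193804]
 [ 462.7325848  -258.87892054]] [ 495.85473951 -289.76886002]
[64.21255509 64.09062678 64.17321014 63.40890403] [ -87.12552889 -177.90872431   92.26625654    2.12167725]
[array([ 488.27477039, -268.88501929]), array([ 502.89730571, -310.62137481])] [ 495.58603805 -289.75319705]
44.22377088419401 -70.69184226285547
```

Call:
jog_arm(series=[{"dx": 0.015, "dy": 0.017, "dz": 0, "rx": 0, "ry": 0, "rz": 0, "gripper": 1}, {"dx": 0.0155, "dy": 0.018, "dz": -0.02, "rx": 0, "ry": 0, "rz": 0, "gripper": 1}, {"dx": 0, "dy": 0, "dz": -0.03, "rx": 0, "ry": 0, "rz": 0, "gripper": 1}, {"dx": 0, "dy": 0, "dz": -0.03, "rx": 0, "ry": 0, "rz": 0, "gripper": 1}, {"dx": 0, "dy": 0, "dz": -0.015, "rx": 0, "ry": 0, "rz": 0, "gripper": 1}, {"dx": 0, "dy": 0, "dz": 0, "rx": 0, "ry": 0, "rz": 0, "gripper": 1}, {"dx": 0, "dy": 0, "dz": 0, "rx": 0, "ry": 0, "rz": 0, "gripper": 1}])

```text
t: 1.85
eef_pos: [495.2, -290.7, 131.0]
tcp_rot: [-1.571, -0.0, -0.612]
ft_force: [0.5, 0.2, 0.3]
opening: 0.995
```

```bash
python3 - <<'E'
from h import *
st=env.state(); print(st["t"],st["eef_pos"],np.degrees(st["tcp_rot"]),st["ft_force"])
im=env.read_camera("wrist"); cv2.imwrite("pics/w3.png",im[:,:,::-1])
c=cam("wrist",st); print(proj(c,[[495.7,-289.6,101]]))
E
```

```text
1.85 [ 495.24939932 -290.71966097  131.03947599] [-9.00046550e+01 -8.58679551e-03 -3.50629500e+01] [0.47123665 0.17142455 0.30548131]
[[274.81282441 234.31243198]]
```

View pics/w3.png

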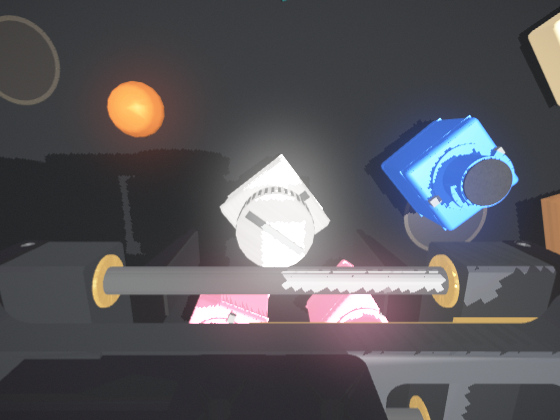

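Call:
jog_arm(series=[{"dx": 0.0008, "dy": 0.0015, "dz": -0.015, "rx": 0, "ry": 0, "rz": 0, "gripper": 1}, {"dx": 0, "dy": 0, "dz": -0.02, "rx": 0, "ry": 0, "rz": 0, "gripper": 1}, {"dx": 0, "dy": 0, "dz": -0.012, "rx": 0, "ry": 0, "rz": 0, "gripper": 1}, {"dx": 0, "dy": 0, "dz": 0, "rx": 0, "ry": 0, "rz": 0, "gripper": 1}, {"dx": 0, "dy": 0, "dz": 0, "rx": 0, "ry": 0, "rz": 0, "gripper": 0.62}, {"dx": 0, "dy": 0, "dz": 0, "rx": 0, "ry": 0, "rz": 0, "gripper": 0.55}, {"dx": 0, "dy": 0, "dz": 0, "rx": 0, "ry": 0, "rz": 0, "gripper": 0.3}, {"dx": 0, "dy": 0, "dz": 0, "rx": 0, "ry": 0, "rz": 0, "gripper": 0.3}, {"dx": 0, "dy": 0, "dz": 0, "rx": 0, "ry": 0, "rz": 0, "gripper": 0}, {"dx": 0, "dy": 0, "dz": 0, "rx": 0, "ry": 0, "rz": 0, "gripper": 0}])

```text
t: 2.9
eef_pos: [496.4, -288.1, 83.8]
tcp_rot: [-1.571, -0.0, -0.61]
ft_force: [-0.6, 0.4, 2.1]
opening: 0.56
```

```bash
python3 - <<'E'
from h import *
st=env.state(); print(st["t"],st["eef_pos"],np.degrees(st["tcp_rot"]),st["ft_force"],st["moment"],st["opening"])
E
```

```text
2.9 [ 496.39777293 -288.12993839   83.79486406] [-9.00003507e+01 -1.03481612e-02 -3.49727630e+01] [-0.55575237  0.4155076   2.0696242 ] [ 0.01291619  0.1328818  -0.02935748] 0.5604381331522998
```

Call:
jog_arm(series=[{"dx": 0, "dy": 0, "dz": 0.01, "rx": 0, "ry": 0, "rz": 0, "gripper": 0}, {"dx": 0, "dy": 0, "dz": 0.02, "rx": 0, "ry": 0, "rz": 0, "gripper": 0}, {"dx": 0, "dy": 0, "dz": 0.03, "rx": 0, "ry": 0, "rz": 0, "gripper": 0}, {"dx": 0, "dy": 0, "dz": 0.03, "rx": 0, "ry": 0, "rz": 0, "gripper": 0}, {"dx": 0, "dy": 0, "dz": 0.02, "rx": 0, "ry": 0, "rz": 0, "gripper": 0}, {"dx": 0, "dy": 0.01, "dz": 0.01, "rx": 0, "ry": 0, "rz": 0, "gripper": 0}, {"dx": -0.005, "dy": 0.02, "dz": 0.01, "rx": 0, "ry": 0, "rz": 0, "gripper": 0}, {"dx": -0.005, "dy": 0.03, "dz": 0, "rx": 0, "ry": 0, "rz": 0, "gripper": 0}, {"dx": -0.005, "dy": 0.04, "dz": 0, "rx": 0, "ry": 0, "rz": 0, "gripper": 0}, {"dx": -0.005, "dy": 0.04, "dz": 0, "rx": 0, "ry": 0, "rz": 0, "gripper": 0}])

```text
t: 3.9
eef_pos: [475.3, -146.3, 213.2]
tcp_rot: [-1.571, 0.001, -0.611]
ft_force: [0.8, 0.1, -4.1]
opening: 0.566
```

Call:
jog_arm(series=[{"dx": -0.005, "dy": 0.04, "dz": 0, "rx": 0, "ry": 0, "rz": 0.5, "gripper": 0}, {"dx": -0.005, "dy": 0.04, "dz": 0, "rx": 0, "ry": 0, "rz": 0.5, "gripper": 0}, {"dx": -0.005, "dy": 0.04, "dz": 0, "rx": 0, "ry": 0, "rz": 0.5, "gripper": 0}, {"dx": -0.005, "dy": 0.04, "dz": 0, "rx": 0, "ry": 0, "rz": 0.5, "gripper": 0}, {"dx": -0.005, "dy": 0.04, "dz": 0, "rx": 0, "ry": 0, "rz": 0.5, "gripper": 0}, {"dx": -0.005, "dy": 0.04, "dz": 0, "rx": 0, "ry": 0, "rz": 0, "gripper": 0}, {"dx": -0.005, "dy": 0.03, "dz": 0, "rx": 0, "ry": 0, "rz": 0, "gripper": 0}, {"dx": -0.005, "dy": 0.02, "dz": 0, "rx": 0, "ry": 0, "rz": 0, "gripper": 0}, {"dx": 0, "dy": 0.01, "dz": 0, "rx": 0, "ry": 0, "rz": 0, "gripper": 0}, {"dx": 0, "dy": 0, "dz": 0, "rx": 0, "ry": 0, "rz": 0, "gripper": 0}, {"dx": 0, "dy": 0, "dz": 0, "rx": 0, "ry": 0, "rz": 0, "gripper": 0}])

```text
t: 5.0
eef_pos: [436.3, 151.4, 213.5]
tcp_rot: [-1.571, 0.0, -0.567]
ft_force: [-0.2, 0.1, -3.5]
opening: 0.561
```

```bash
python3 - <<'E'
from h import *
st=env.state(); print(st["t"],st["eef_pos"],np.degrees(st["tcp_rot"]),st["ft_force"],st["moment"],st["opening"])
im=env.read_camera("wrist"); np.savez("w4.npz",im=im); cv2.imwrite("pics/w4.png",im[:,:,::-1])
c=cam("wrist",st); print(proj(c,[[478,287,40]]))
E
```

```text
5.0 [436.34436756 151.39348393 213.48270489] [-9.00283914e+01  6.71749479e-03 -3.24640414e+01] [-0.19843436  0.06793604 -3.45404903] [-0.01693218 -0.04578988  0.00328301] 0.5606173116214521
[[239.13158671  63.67208499]]
```

View pics/w4.png

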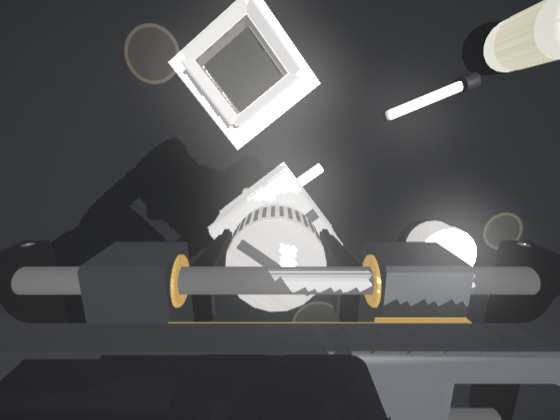

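```bash
python3 - <<'E'
from h import *
im=np.load("w4.npz")["im"]
crop(im,160,0,170,150,4,"pics/w5.png")
crop(im,195,150,160,110,5,"pics/w6.png")
E
```

```text
(no output)
```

View pics/w5.png

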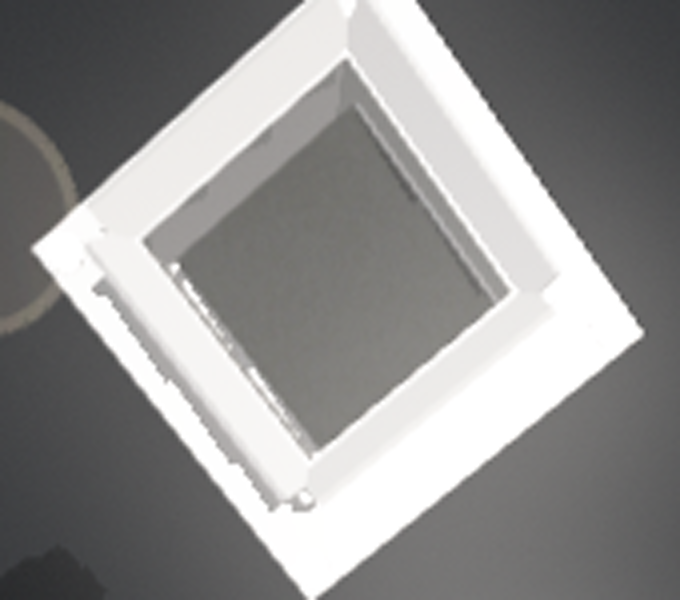

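View pics/w6.png

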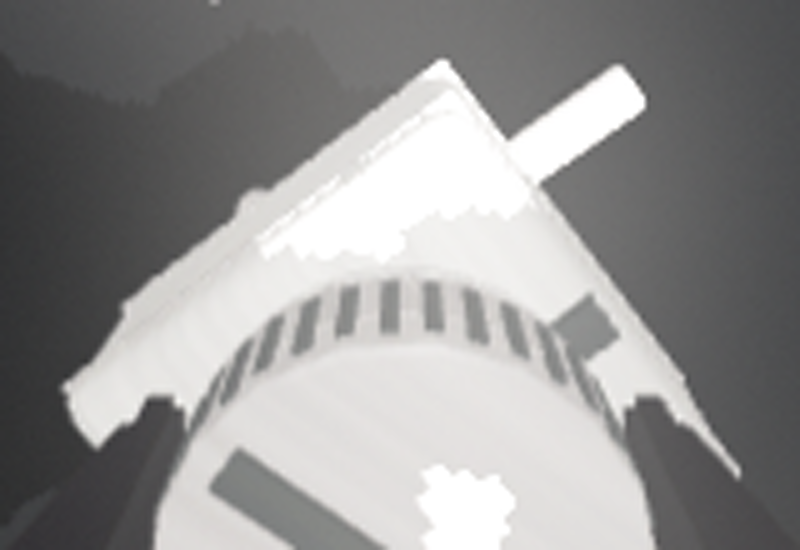

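```bash
python3 - <<'E'
from h import *
from scipy.optimize import least_squares
st=env.state(); st["eef_pos"]=np.array([436.344,151.393,213.483]); c=cam("wrist",st)
w=lambda p:(160+p[0]/4,p[1]/4)
I=np.array([w(p) for p in [(345,60),(508,290),(318,455),(142,240)]]); F=np.array([w(p) for p in [(640,333),(312,598),(35,250)]])
P=np.array([atz(c,p,36)[:2] for p in I]);print(P,P.mean(0)); d=np.roll(P,-1,0)-P; print(np.hypot(*d.T),np.degrees(np.arctan2(d[:,1],d[:,0])))
G=np.array([atz(c,p,3)[:2] for p in F]);print(G,(G[0]+G[2])/2); d=np.diff(G,axis=0);print(np.hypot(*d.T),np.degrees(np.arctan2(d[:,1],d[:,0])))
sq=np.array([[1,1],[1,-1],[-1,-1],[-1,1]])
def model(q):
    a=q[2];R=np.array([[np.cos(a),-np.sin(a)],[np.sin(a),np.cos(a)]])
    X=[]
    for s in sq*35: X.append([*(R@s+q[:2]),36])
    for s in sq[1:]*63: X.append([*(R@s+q[:2]),3])
    return np.array(X)
r=least_squares(lambda q:(proj(c,model(q))-np.vstack([I,F])).ravel(),[478,287,0.08]);print(r.x,np.degrees(r.x[2]),r.fun.round(1))
# tin in hand
v=lambda p:(195+p[0]/5,150+p[1]/5)
t=st["eef_pos"];
for yaw in (2.5,4.9):
  a=np.radians(yaw);R=np.array([[np.cos(a),-np.sin(a)],[np.sin(a),np.cos(a)]])
  for z in (129.7,191.7):
    q=proj(c,[[*(t[:2]+R@s),z] for s in sq*33.]); print(yaw,z,((q-[195,150])*5).round())
print("rim/top", ((proj(c,[[t[0],t[1],t[2]+17.2]])-[195,150])*5))
E
```

```text
[[509.62668596 321.34709559]
 [515.92109228 253.73546795]
 [450.34060712 246.31363338]
 [441.74316208 315.32992293]] [479.40788686 284.18152996]
[67.90398915 65.99911865 69.54972527 68.14968218] [ -84.68129342 -173.54322915   97.1008271     5.06543988]
[[546.48053287 227.65775152]
 [422.90138707 216.28437532]
 [411.1712072  340.26968834]] [478.82587004 283.96371993]
[124.10140597 124.53896967] [-174.74170251   95.40463386]
[4.79192716e+02 2.84135699e+02 9.55240202e-02] 5.473123199876523 [ 0.3 -1.6  1.7  0.2 -1.8  1.7 -0.7  0.1  1.2 -0.5  0.1  0.8 -0.8 -0.1]
2.5 129.7 [[452.  51.]
 [669. 368.]
 [356. 571.]
 [130. 276.]]
2.5 191.7 [[468.  97.]
 [752. 510.]
 [342. 767.]
 [ 43. 392.]]
4.9 129.7 [[440.  49.]
 [672. 357.]
 [367. 572.]
 [129. 287.]]
4.9 191.7 [[452.  94.]
 [755. 496.]
 [356. 769.]
 [ 42. 406.]]
rim/top [[400.53158862 584.65121883]]
```

Call:
jog_arm(series=[{"dx": 0.003, "dy": 0.0143, "dz": 0, "rx": 0, "ry": 0, "rz": 0.6, "gripper": 0}, {"dx": 0.01, "dy": 0.03, "dz": 0, "rx": 0, "ry": 0, "rz": 0, "gripper": 0}, {"dx": 0.01, "dy": 0.03, "dz": 0, "rx": 0, "ry": 0, "rz": 0, "gripper": 0}, {"dx": 0.01, "dy": 0.03, "dz": 0, "rx": 0, "ry": 0, "rz": 0, "gripper": 0}, {"dx": 0.0063, "dy": 0.02, "dz": -0.01, "rx": 0, "ry": 0, "rz": 0, "gripper": 0}, {"dx": 0.004, "dy": 0.01, "dz": -0.02, "rx": 0, "ry": 0, "rz": 0, "gripper": 0}, {"dx": 0, "dy": 0, "dz": -0.02, "rx": 0, "ry": 0, "rz": 0, "gripper": 0}, {"dx": 0, "dy": 0, "dz": -0.015, "rx": 0, "ry": 0, "rz": 0, "gripper": 0}, {"dx": 0, "dy": 0, "dz": 0, "rx": 0, "ry": 0, "rz": 0, "gripper": 0}, {"dx": 0, "dy": 0, "dz": 0, "rx": 0, "ry": 0, "rz": 0, "gripper": 0}])

```text
t: 6.05
eef_pos: [480.1, 286.1, 148.8]
tcp_rot: [-1.571, 0.0, -0.557]
ft_force: [0.7, 0.8, -4.1]
opening: 0.561
```

```bash
python3 - <<'E'
from h import *
st=env.state(); print(st["t"],st["eef_pos"],np.degrees(st["tcp_rot"]),st["ft_force"],st["moment"],st["joints"])
a=env.read_camera("wrist"); b=env.read_camera("scene"); d=env.read_camera("side")
f=lambda im,x,y,w,h,k: cv2.resize(im[y:y+h,x:x+w,::-1],None,fx=k,fy=k,interpolation=cv2.INTER_CUBIC)
cv2.imwrite("pics/w7.png",f(a,150,110,240,170,3.3))
cv2.imwrite("pics/s7.png",cv2.hconcat([f(b,370,180,90,110,4),f(d,160,310,90,110,4)]))
E
```

```text
6.05 [480.08810984 286.14780638 148.84028842] [-9.00052733e+01  2.36802849e-03 -3.19053010e+01] [ 0.70823985  0.7706809  -4.05007429] [-0.00489478 -0.09212545  0.03764067] [ 4.19318892e-01  4.89683375e-01  1.80620275e+00 -2.31423580e-05
  8.45805923e-01  9.76186789e-01]
```

View pics/w7.png

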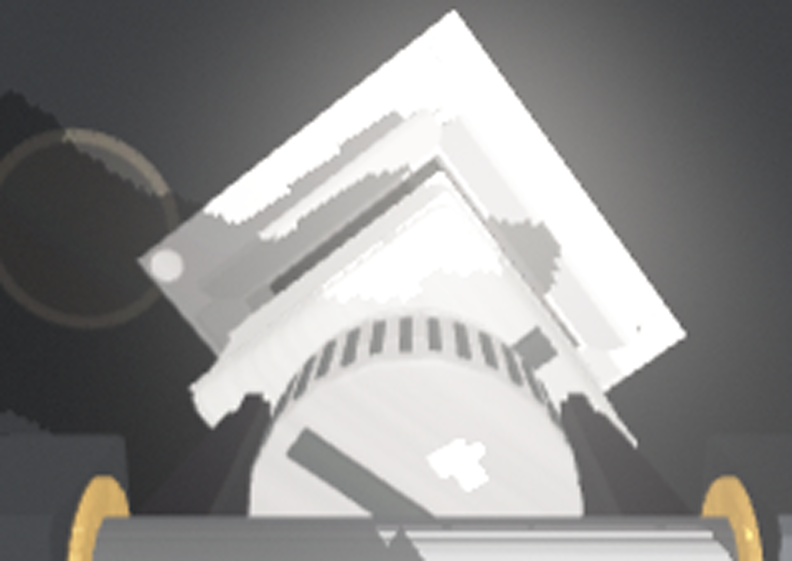

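View pics/s7.png

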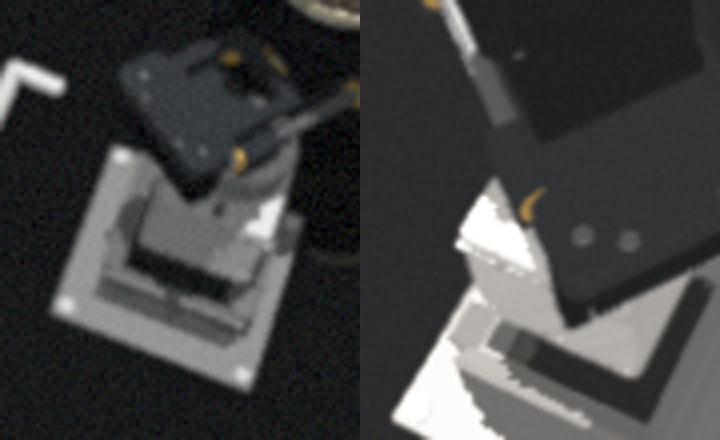

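```bash
python3 - <<'E'
from h import *
from scipy.optimize import least_squares
st=env.state(); c=cam("wrist",st); v=lambda p:np.array([150+p[0]/3.3,110+p[1]/3.3])
F=np.array([v(p) for p in [(453,12),(685,333),(138,260)]])
sq=np.array([[1,1],[1,-1],[-1,1]])
rot=lambda a:np.array([[np.cos(a),-np.sin(a)],[np.sin(a),np.cos(a)]])
r=least_squares(lambda q:(proj(c,[[*(rot(q[2])@s+q[:2]),3] for s in sq*63])-F).ravel(),[479,284,.09]);print(r.x,np.degrees(r.x[2]),r.fun.round(1))
t=st["eef_pos"]
for off in [(0,0),(-.4,-1.6)]:
  for z in (t[2]-83.8,t[2]-21.8): print(off,((proj(c,[[*(t[:2]+off+rot(.096)@(s*33.)),z] for s in sq])-[150,110])*3.3).round())
E
```

```text
[4.79296272e+02 2.84768462e+02 9.38397489e-02] 5.376621561231335 [ 0.2 -0.5  0.2  0.3 -0.4  0.3]
(0, 0) [[438. 165.]
 [591. 368.]
 [233. 322.]]
(0, 0) [[447. 194.]
 [647. 460.]
 [176. 400.]]
(-0.4, -1.6) [[440. 171.]
 [593. 374.]
 [236. 328.]]
(-0.4, -1.6) [[449. 203.]
 [649. 467.]
 [179. 408.]]
```

Call:
jog_arm(series=[{"dx": -0.0005, "dy": 0, "dz": -0.01, "rx": 0, "ry": 0, "rz": 0, "gripper": 0}, {"dx": 0, "dy": 0, "dz": -0.01, "rx": 0, "ry": 0, "rz": 0, "gripper": 0}, {"dx": 0, "dy": 0, "dz": -0.005, "rx": 0, "ry": 0, "rz": 0, "gripper": 0}, {"dx": 0, "dy": 0, "dz": -0.005, "rx": 0, "ry": 0, "rz": 0, "gripper": 0}, {"dx": 0, "dy": 0, "dz": -0.005, "rx": 0, "ry": 0, "rz": 0, "gripper": 0}, {"dx": 0, "dy": 0, "dz": 0, "rx": 0, "ry": 0, "rz": 0, "gripper": 0}])

```text
t: 6.8
eef_pos: [479.0, 286.0, 112.9]
tcp_rot: [-1.572, 0.001, -0.556]
ft_force: [-0.3, -0.3, -4.2]
opening: 0.561
```

Call:
jog_arm(series=[{"dx": 0, "dy": 0, "dz": -0.004, "rx": 0, "ry": 0, "rz": 0, "gripper": 0}, {"dx": 0, "dy": 0, "dz": -0.004, "rx": 0, "ry": 0, "rz": 0, "gripper": 0}, {"dx": 0, "dy": 0, "dz": -0.002, "rx": 0, "ry": 0, "rz": 0, "gripper": 0}, {"dx": 0, "dy": 0, "dz": 0, "rx": 0, "ry": 0, "rz": 0, "gripper": 0}])

```text
t: 7.2
eef_pos: [479.1, 286.1, 103.4]
tcp_rot: [-1.571, 0.0, -0.556]
ft_force: [1.3, 0.3, -4.2]
opening: 0.562
```

Call:
jog_arm(series=[{"dx": 0, "dy": 0, "dz": -0.001, "rx": 0, "ry": 0, "rz": 0, "gripper": 0}, {"dx": 0, "dy": 0, "dz": -0.001, "rx": 0, "ry": 0, "rz": 0, "gripper": 0}, {"dx": 0, "dy": 0, "dz": -0.001, "rx": 0, "ry": 0, "rz": 0, "gripper": 0}, {"dx": 0, "dy": 0, "dz": 0, "rx": 0, "ry": 0, "rz": 0, "gripper": 0}])

```text
t: 7.6
eef_pos: [479.1, 286.1, 100.6]
tcp_rot: [-1.571, -0.0, -0.556]
ft_force: [0.1, 1.1, -4.6]
opening: 0.559
```

Call:
jog_arm(series=[{"dx": 0, "dy": 0, "dz": -0.001, "rx": 0, "ry": 0, "rz": 0, "gripper": 0}, {"dx": 0, "dy": 0, "dz": -0.001, "rx": 0, "ry": 0, "rz": 0, "gripper": 0}, {"dx": 0, "dy": 0, "dz": 0, "rx": 0, "ry": 0, "rz": 0, "gripper": 0}])

```text
t: 7.9
eef_pos: [479.2, 286.2, 98.7]
tcp_rot: [-1.571, -0.0, -0.556]
ft_force: [0.3, -0.9, -3.3]
opening: 0.563
```

Call:
jog_arm(series=[{"dx": 0, "dy": 0, "dz": -0.001, "rx": 0, "ry": 0, "rz": 0, "gripper": 0}, {"dx": 0, "dy": 0, "dz": -0.001, "rx": 0, "ry": 0, "rz": 0, "gripper": 0}, {"dx": 0, "dy": 0, "dz": 0, "rx": 0, "ry": 0, "rz": 0, "gripper": 0}])

```text
t: 8.2
eef_pos: [479.3, 286.2, 98.4]
tcp_rot: [-1.57, -0.001, -0.556]
ft_force: [-6.1, -3.2, 17.8]
opening: 0.564
```

Call:
jog_arm(series=[{"dx": 0, "dy": 0, "dz": 0.0005, "rx": 0, "ry": 0, "rz": 0, "gripper": 0}, {"dx": 0, "dy": 0, "dz": 0, "rx": 0, "ry": 0, "rz": 0, "gripper": 0}, {"dx": 0, "dy": 0, "dz": 0, "rx": 0, "ry": 0, "rz": 4, "gripper": 0}, {"dx": 0, "dy": 0, "dz": 0, "rx": 0, "ry": 0, "rz": 4, "gripper": 0}, {"dx": 0, "dy": 0, "dz": 0, "rx": 0, "ry": 0, "rz": 4, "gripper": 0}])

```text
t: 8.7
eef_pos: [479.8, 286.5, 98.5]
tcp_rot: [-1.569, -0.002, -0.345]
ft_force: [-2.4, -0.6, 10.4]
opening: 0.561
```

```bash
cat > v.py <<'E'
import sys
from h import *
st=env.state(); print(st["t"],st["eef_pos"],np.degrees(st["tcp_rot"]),st["ft_force"],st["moment"],st["opening"])
a=env.read_camera("wrist"); cv2.imwrite(sys.argv[1],cv2.resize(a[110:280,150:390,::-1],None,fx=3.3,fy=3.3,interpolation=cv2.INTER_CUBIC))
E
python3 v.py pics/w8.png
```

```text
8.7 [479.8484242  286.48562322  98.525512  ] [-89.88914692  -0.10122411 -19.7504748 ] [-2.419971   -0.64931667 10.44856137] [-0.08492306  0.29696202 -0.31681225] 0.5611841708244406
```

View pics/w8.png

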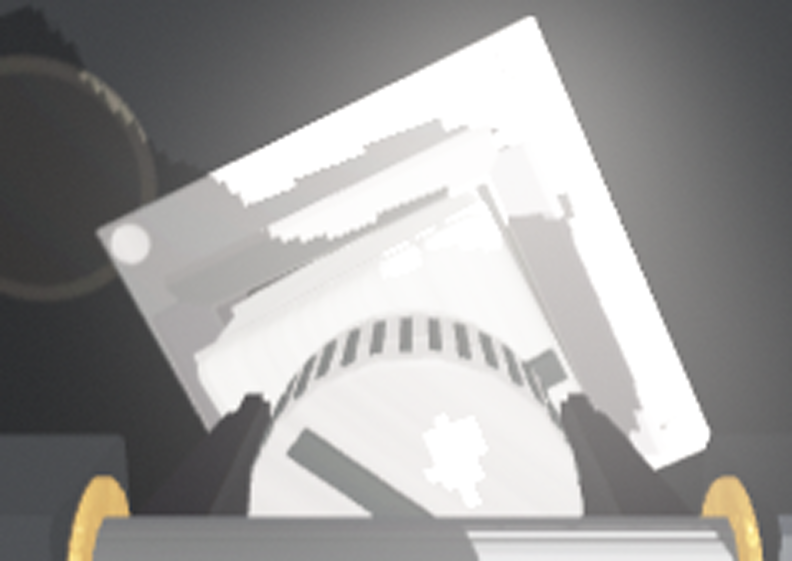

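Call:
jog_arm(series=[{"dx": 0, "dy": 0, "dz": 0, "rx": 0, "ry": 0, "rz": 5, "gripper": 0}, {"dx": 0, "dy": 0, "dz": 0, "rx": 0, "ry": 0, "rz": 5, "gripper": 0}, {"dx": 0, "dy": 0, "dz": 0, "rx": 0, "ry": 0, "rz": 5, "gripper": 0}, {"dx": 0, "dy": 0, "dz": 0, "rx": 0, "ry": 0, "rz": 5, "gripper": 0}])

```text
t: 9.15
eef_pos: [480.1, 286.6, 98.7]
tcp_rot: [-1.569, -0.003, 0.005]
ft_force: [0.0, 0.4, 12.6]
opening: 0.564
```

Call:
jog_arm(series=[{"dx": 0, "dy": 0, "dz": 0, "rx": 0, "ry": 0, "rz": 5, "gripper": 0}, {"dx": 0, "dy": 0, "dz": 0, "rx": 0, "ry": 0, "rz": 5, "gripper": 0}, {"dx": 0, "dy": 0, "dz": 0, "rx": 0, "ry": 0, "rz": 5, "gripper": 0}, {"dx": 0, "dy": 0, "dz": 0, "rx": 0, "ry": 0, "rz": 0, "gripper": 0}])

```text
t: 9.55
eef_pos: [480.5, 286.8, 99.5]
tcp_rot: [-1.57, -0.005, 0.267]
ft_force: [-3.6, 0.7, 19.9]
opening: 0.562
```

```bash
python3 v.py pics/w9.png
```

```text
9.55 [480.48822091 286.82606017  99.51289846] [-89.95130811  -0.27408176  15.29195539] [-3.5783104   0.72358948 19.90962276] [-0.06913925  0.40963644  0.11756485] 0.5616967206264124
```

View pics/w9.png

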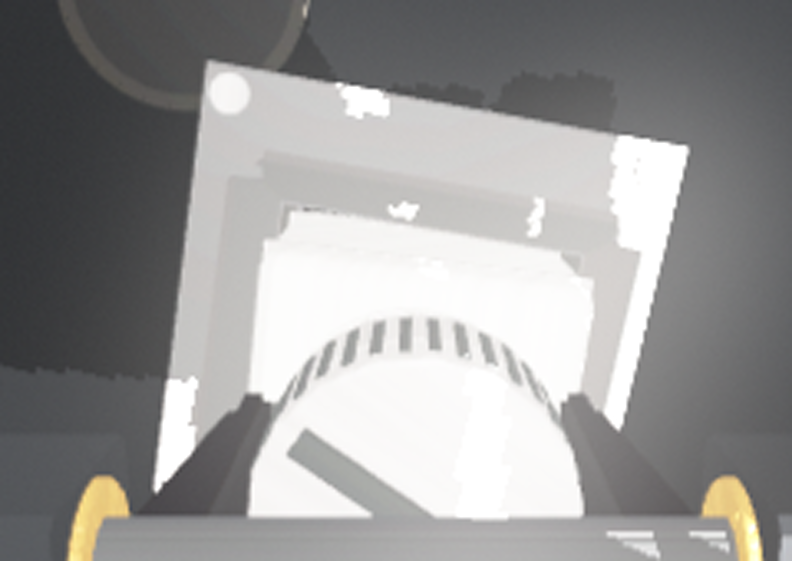

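Call:
jog_arm(series=[{"dx": 0, "dy": 0, "dz": 0, "rx": 0, "ry": 0, "rz": 5, "gripper": 0}, {"dx": 0, "dy": 0, "dz": 0, "rx": 0, "ry": 0, "rz": 5, "gripper": 0}, {"dx": 0, "dy": 0, "dz": 0, "rx": 0, "ry": 0, "rz": 5, "gripper": 0}, {"dx": 0, "dy": 0, "dz": 0, "rx": 0, "ry": 0, "rz": 5, "gripper": 0}, {"dx": 0, "dy": 0, "dz": 0, "rx": 0, "ry": 0, "rz": 4, "gripper": 0}, {"dx": 0, "dy": 0, "dz": 0, "rx": 0, "ry": 0, "rz": 0, "gripper": 0}])

```text
t: 10.2
eef_pos: [480.8, 287.0, 99.7]
tcp_rot: [-1.572, -0.006, 0.685]
ft_force: [-1.4, 1.4, 20.2]
opening: 0.565
```

```bash
python3 v.py pics/w10.png
```

```text
10.2 [480.83425981 287.04542332  99.65175408] [-90.07647052  -0.3274566   39.25945153] [-1.42726093  1.44512583 20.24972661] [0.09854378 0.18386779 0.05146958] 0.5645926466657731
```

View pics/w10.png

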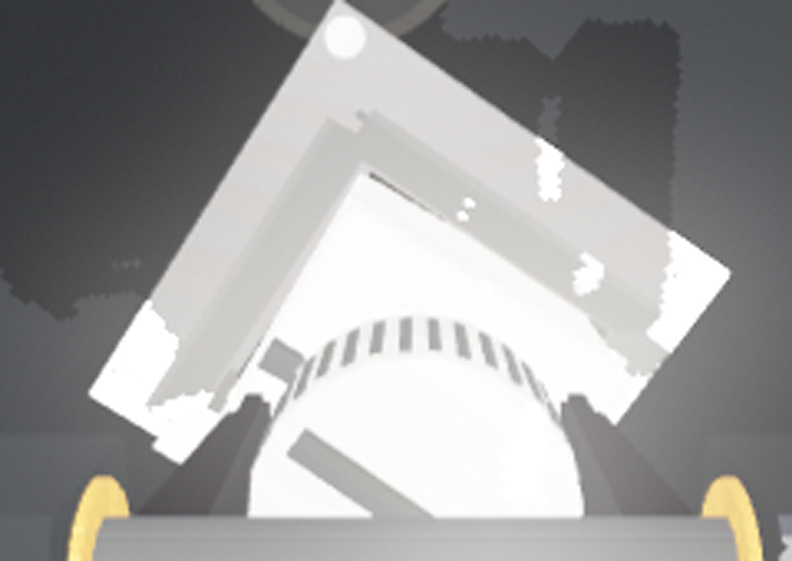

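Call:
jog_arm(series=[{"dx": 0, "dy": 0, "dz": 0.002, "rx": 0, "ry": 0, "rz": 0, "gripper": 0}, {"dx": 0, "dy": 0, "dz": 0.003, "rx": 0, "ry": 0, "rz": 0, "gripper": 0}, {"dx": 0, "dy": 0, "dz": 0.003, "rx": 0, "ry": 0, "rz": 0, "gripper": 0}, {"dx": 0, "dy": 0, "dz": 0, "rx": 0, "ry": 0, "rz": 0, "gripper": 0}])

```text
t: 10.65
eef_pos: [479.3, 286.2, 105.5]
tcp_rot: [-1.571, -0.001, 0.683]
ft_force: [0.7, 0.5, -1.8]
opening: 0.557
```

```bash
python3 v.py pics/w11.png
```

```text
10.65 [479.3288142  286.18827301 105.51773205] [-9.00096072e+01 -3.94717100e-02  3.91230907e+01] [ 0.65875132  0.54829728 -1.76032323] [ 0.0475582  -0.08373705 -0.03492455] 0.5570365821232043
```

View pics/w11.png

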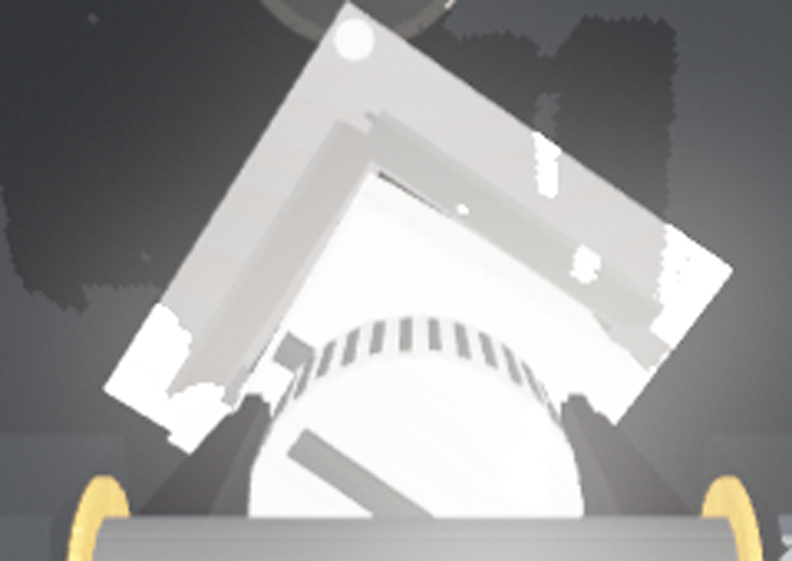

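Call:
jog_arm(series=[{"dx": 0, "dy": 0, "dz": 0.003, "rx": 0, "ry": 0, "rz": 0, "gripper": 0}, {"dx": 0, "dy": 0, "dz": 0.004, "rx": 0, "ry": 0, "rz": 0, "gripper": 0}, {"dx": 0, "dy": 0, "dz": 0.004, "rx": 0, "ry": 0, "rz": 0, "gripper": 0}, {"dx": 0, "dy": 0, "dz": 0.004, "rx": 0, "ry": 0, "rz": 0, "gripper": 0}, {"dx": 0, "dy": 0, "dz": 0.004, "rx": 0, "ry": 0, "rz": 0, "gripper": 0}, {"dx": 0, "dy": 0, "dz": 0.004, "rx": 0, "ry": 0, "rz": 0, "gripper": 0}, {"dx": 0, "dy": 0, "dz": 0.002, "rx": 0, "ry": 0, "rz": 0, "gripper": 0}, {"dx": 0, "dy": 0, "dz": 0, "rx": 0, "ry": 0, "rz": 0, "gripper": 0}, {"dx": 0, "dy": 0, "dz": 0, "rx": 0, "ry": 0, "rz": 0, "gripper": 0}])

```text
t: 11.6
eef_pos: [479.2, 286.1, 130.1]
tcp_rot: [-1.571, -0.0, 0.683]
ft_force: [0.4, 0.3, -1.6]
opening: 0.563
```

```bash
python3 v.py pics/w12.png; python3 - <<'E'
from h import *
b=env.read_camera("scene"); d=env.read_camera("side")
f=lambda im,x,y,w,h,k: cv2.resize(im[y:y+h,x:x+w,::-1],None,fx=k,fy=k,interpolation=cv2.INTER_CUBIC)
cv2.imwrite("pics/s12.png",cv2.hconcat([f(b,370,180,90,110,4),f(d,160,310,90,110,4)]))
cv2.imwrite("pics/s13.png",b[:,:,::-1])
E
```

```text
11.6 [479.16274749 286.10264834 130.1322929 ] [-9.00003690e+01 -3.13773003e-03  3.91237697e+01] [ 0.41039185  0.29064854 -1.57479022] [ 0.04069096 -0.09002961 -0.00783906] 0.5631694643177302
```

View pics/w12.png

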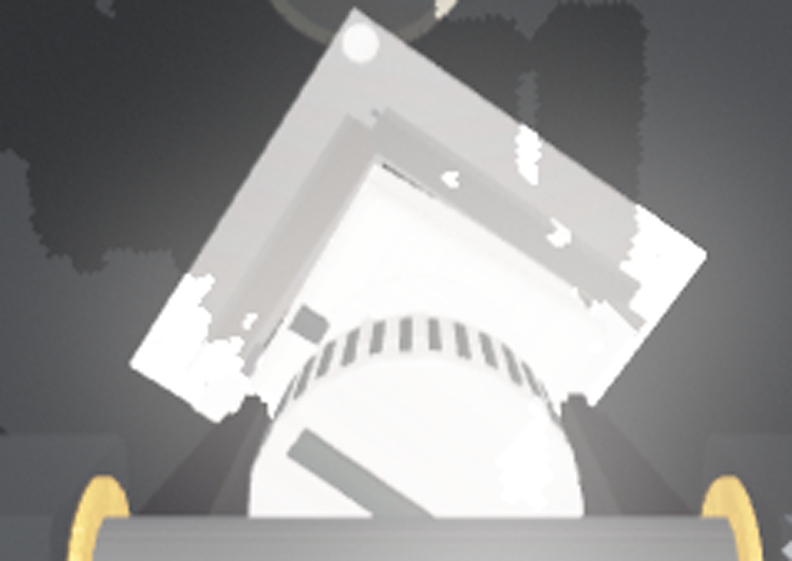

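View pics/s12.png

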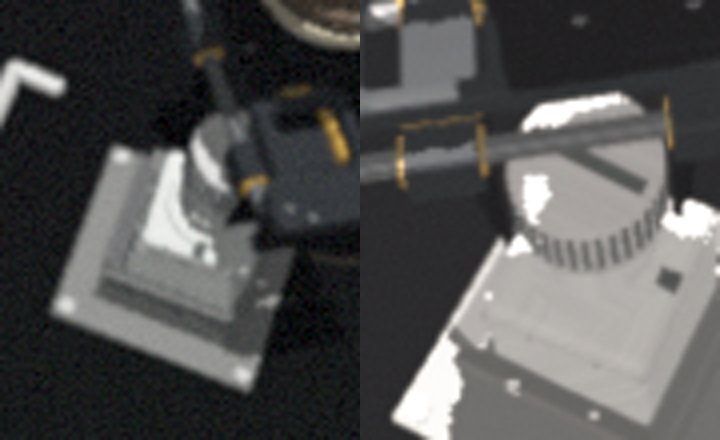

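View pics/s13.png

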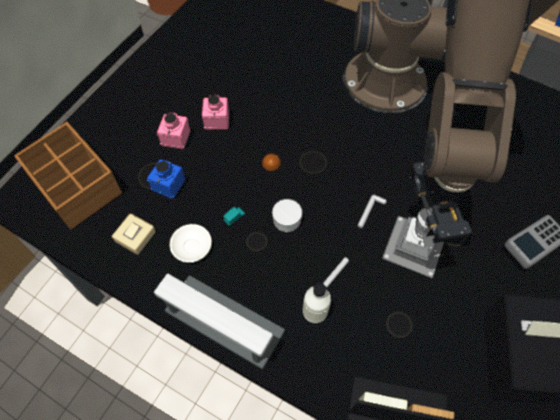

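```bash
python3 -c "
from cell import env
print(env.job_done()); s=env.state(); print(s['t'],s['eef_pos'],s['ft_force'])"
```

```text
the job is handed in; nothing more can be done
None
the job is handed in; nothing more can be done
```

The job is done and handed in at about 11.7 s: the tin is open in the socket, and the gripper is still holding the cap level just above it.

- **Pick-up and seating:** I lifted the silver tin by its locked cap and lowered it into the socket. It came to rest with the wrist force changing from about -4 N to +18 N and the tool stalling at z = 98.4 mm, which puts the floor pad at about 14.5 mm.
- **Twist:** I turned the cap about 71° counter-clockwise with the tin braced. The seal's upward push showed by about 47°. I stopped with the ridge within about 5° of the tabs.
- **Lift:** I raised the cap straight up. The tool ended about 32 mm above where the tin seated, so the rim is about 16 mm above the mouth.

**Last checks:**
- The wrist force is -1.6 N, so the gripper holds the cap alone; with the tin it was about -4 N.
- The tilt is under 0.01°.
- The pictures show the tin down in the socket and the other things where they were.

**Disagreements:**
- The tin turned about 4° in the socket's clearance before it braced.
- The scene camera put the socket about 3 mm off in y from the wrist camera. I used the wrist camera.
- The first move call was refused because its rows lacked some fields, and nothing moved.
- I could not see the neck itself under the cap, so clearance rests on the height and the force.

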